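Change the gas supply over from the blue valve to the red

TASK

Change the gas supply over from the blue valve to the red: first push the blue lever all the way back to its closed stop (white dot), and only then push the red lever past its half-open notch to the fully open stop (green square). Push the levers from one side with the fingertips, without gripping them, and leave the vial, the cup and the bottle standing where they are.

Things in the scene. Friction and masses are not known exactly. Their poses are not given: they have to be found in the camera images.
- red_valve: Slide valve with the red lever, bolted down; place and yaw vary, the two may swap. Aluminium housing 56 x 140 x 45 mm, black cover, pipe stubs to y = +-82 mm. Origin: centre of the underside, on the desk. Its y axis runs along the slot from the closed end (white dot) to the open end (green square, to the robot's left); a white bar marks half open. Marks on the -x side, towards the robot.
- red_lever (a joint): Travel of the red lever along valve +y, m: 0 = closed stop, 0.030 = half-open notch, 0.060 = fully open stop. It starts at the closed end. A detent holds it in each place: 6 to 9 N pushes it out, and past the hump midway between two places it snaps into the next.
- red_lever_mid (a point): Centre of the red lever's upright paddle, 75 mm above the desk. Paddle: 44 mm wide across the slot (valve x), 16 mm thick along it (valve y), 40 mm tall (55 to 95 mm above the desk, 10 mm clear of the cover). It sits square to the slot at valve y = travel - 0.030. Fingers that press its closed-side and open-side halves at once are gripping it.
- blue_valve: Slide valve with the blue lever, bolted down; place and yaw vary, the two may swap. Aluminium housing 56 x 140 x 45 mm, black cover, pipe stubs to y = +-82 mm. Origin: centre of the underside, on the desk. Its y axis runs along the slot from the closed end (white dot) to the open end (green square, to the robot's left); a white bar marks half open. Marks on the -x side, towards the robot.
- blue_lever (a joint): Travel of the blue lever along valve +y, m: 0 = closed stop, 0.030 = half-open notch, 0.060 = fully open stop. It starts at the fully open end. A detent holds it in each place: 6 to 9 N pushes it out, and past the hump midway between two places it snaps into the next.
- blue_lever_mid (a point): Centre of the blue lever's upright paddle, 75 mm above the desk. Paddle: 44 mm wide across the slot (valve x), 16 mm thick along it (valve y), 40 mm tall (55 to 95 mm above the desk, 10 mm clear of the cover). It sits square to the slot at valve y = travel - 0.030. Fingers that press its closed-side and open-side halves at once are gripping it.
- vial_mid (a point): Loose bystander: glass vial with black cap, 28 mm across, 58 mm tall, 22 g; point half-way up.
- cup_mid (a point): Loose bystander: small clear sample cup, 58 mm across its rim, 56 mm tall, very light; point 25 mm above its underside.
- bottle_mid (a point): Loose bystander: white plastic bottle with red cap, 48 mm across, 124 mm tall; point half-way up (60 mm).
Mind the look-alikes: they are no part of the job. Leave any purple look-alike of the part that bears bottle_mid alone.

How it is judged:
By the outcome, as a careful person would: the job done as asked, in the order asked, and still so for the second after the job is handed in, with the robot touching nothing.
It also fails if it takes over 43 s, if anything falls off the work surface, if the arm or the gripper's body presses on something with over 40 N, if the wrist force passes 120 N, or if a joint passes its speed limit or range.

ROBOT

A 6-joint arm with a two-finger parallel gripper is mounted at the origin on a cart in front of the work surface, level with it; the furniture and walls round the work are solid. World frame = base frame: x ahead of the robot, y to its left, z up, the work surface at z = 0. Lengths are in m, angles in rad, forces in N, time in s.
With the tool pointing down it reaches from about 0.425 to 0.95 m from the base axis. Payload 3.5 kg.
Tool frame: the origin (TCP) lies midway between the tips of the shut fingers; the grasp point (between the pads) lies 19 mm behind it; z points along the fingers, y is the line along which they close (so a half turn about z gives the same grasp; the last joint's range is limited). The gripper opens to 85 mm and grips with 20 to 120 N. Pads are 22 mm wide; open, the fingers measure 114 mm over their backs; the gripper's body (76 mm by 85 mm) begins 54 mm behind the grasp point. The pads swing forward as they close: fully open they stand 13 mm farther back than shut.
Start: joints at [-1.289, 0.286, 1.577, -0, 1.279, -0.15], TCP at [0.283, -0.613, 0.231] pointing down, gripper open.
Joint ranges: [-2.77, 2.77], [-0.9, 2.22], [0.21, 2.48], [-1.53, 4.67], [0.24, 2.81], [-2.84, 2.84]. Speed limits (rad/s): [2.79, 2.79, 3.14, 3.14, 3.14, 3.14].

INTERFACE

Orientations are given as a unit quaternion [w, x, y, z].
In Python, from plant import env gives the robot as it stands. The module is installed in compiled form; this text tells all that it offers.
- The arm moves only by the shell command python3 -m creep 'ROWS' [FORCE]. ROWS is JSON, a list that holds one entry, the list of rows, each a list of 7 numbers: the closure, from -1 (fully open) to 1 (shut), so that 0 is half open, then the shift along the tool's x, y, z in mm, then the turn, a rotation vector about the tool's x, y, z in degrees. A call has 1 to 20 rows; each row shifts and turns the commanded pose from where the row before left it, along the tool's axes as they then stand; what a row does not reach is not made up. A row lasts 1/8 s, in which the tool goes at most 62.5 mm and 10.7 degrees, less where a joint would pass 70% of its speed; a pose out of reach is approached as far as the arm can. A call is refused whole if a number of a shift passes 62.5 or a number of a turn 10.7, either way. A call with a gripper value outside its range is refused whole. The fingers move at their own pace and stop on an object; FORCE is the grip in N (left out, the last holds). Time passes only in rows, so rows that do not move let the fingers close. It gives the time, the measured TCP pose, the force, the opening and the grip force at its end, in the units of the state.
- env.observe(): the state, without advancing time (a new reading comes with each control period).
- env.read_camera(name): name is "scene" or "side" or "wrist"; returns a dict with "image" (480x640x3 uint8, red, green, blue), "fx", "fy", "cx", "cy" (pixels), "eye" and "rotation" of the camera in the world; the wrist camera has in their place "tool_from_camera" (4x4, takes a point from camera to tool coordinates, whose origin is the TCP and whose axes are the flange's). Camera axes: x right, y up, looking along -z (the intrinsics and any distortion apply to the point x, -y, -z); pixel columns grow to the right and rows downward; lengths in m; the calibration is good to about 2 mm. A picture is of the moment at which its call begins: read the wrist's pose just before it. There is no depth.
- env.job_done(): hands the job in; it is judged then, once.
The state is a dict: "clock": time; "joint_pos": joint angles; "qd": joint speeds; "joint_torque": joint torques, N m; "position": TCP position; "orientation": TCP orientation; "contact_force": force on the tool from outside, world axes, zero at the start; "ft_torque": the same for the moment, N m; "width": opening from 0.0 (shut) to 1.0 (fully open); "gripper_force": force on a finger pad.
Only numpy, scipy, OpenCV 4.12 (cv2) and the standard library are available. Lean on these libraries where they do the work, as an engineer would, in place of code of your own. Each camera call takes 0.05 s, during which the arm holds its last target. There are 200 camera calls.

## Working session

There is one attempt and no reset: what is moved stays moved. The work goes in short steps, Python scripts to look and compute and a shell command to move; the robot and the scene stay as the last step left them, time stands still between calls to the robot, and variables do not carry over. Pictures are saved under pics/ and viewed, at most 10 in all, crops included, and the job is handed in when it is done.

```bash
mkdir -p pics; python3 - <<'E'
from plant import env
import cv2
for n in ("scene","side"):
    c=env.read_camera(n); cv2.imwrite(f"pics/{n}0.png",c["image"][:,:,::-1])
    print(n,{k:(v if k!="image" else 0) for k,v in c.items()})
o=env.observe();print(o["clock"],o["position"],o["orientation"],o["width"])
E
```

```text
scene {'image': 0, 'fx': 453.7418778300925, 'fy': 453.7418778300925, 'cx': 322.6443594147991, 'cy': 243.32346143078755, 'eye': array([-0.16980243,  0.43901299,  0.95982875]), 'rotation': array([-0.46095188, -0.1868641 ,  0.33021918,  0.8022222 ])}
side {'image': 0, 'fx': 477.5949323652752, 'fy': 477.5949323652752, 'cx': 322.7859372152655, 'cy': 236.2941344457, 'eye': array([0.58652022, 1.15347524, 0.59117635]), 'rotation': array([0.00999719, 0.00361048, 0.54711168, 0.83699214])}
0.1 [ 0.2823452  -0.6124475   0.23005062] [-1.08833998e-03  9.76784693e-01  2.14220619e-01 -7.38754449e-05] 1.001838240663708
```

View pics/scene0.png

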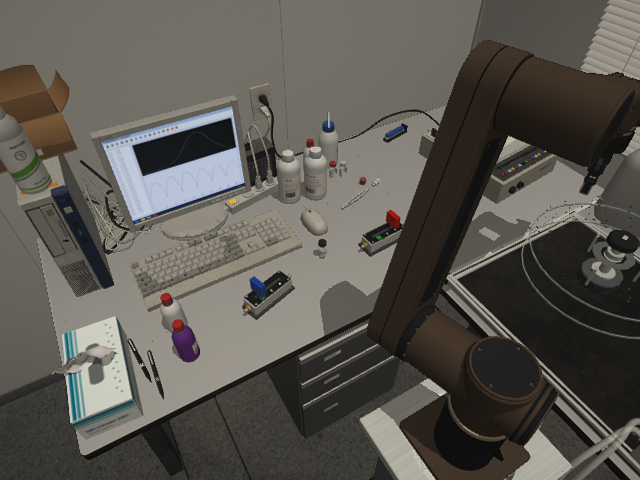

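View pics/side0.png

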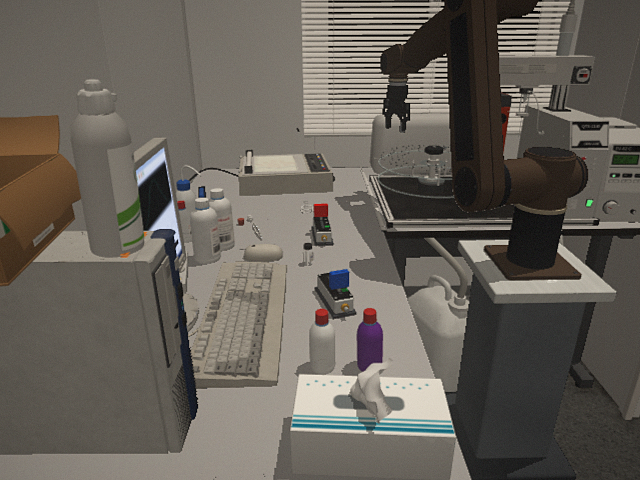

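The scene view shows the blue valve at (268,293), the red valve at (380,235), the vial at (322,248), the white bottle at (172,315) and its purple look-alike at (186,340). The side view shows blue at (338,292), red at (321,225) and the vial at (307,254). The clear cup may be at about (307,208). I'll enlarge these areas to confirm.

```bash
cat > h.py <<'E'
import numpy as np,cv2
from scipy.spatial.transform import Rotation as R
from plant import env
def cam(n):
    c=env.read_camera(n); q=c["rotation"]; c["R"]=R.from_quat(np.r_[q[1:],q[0]]).as_matrix(); return c
def ray(c,u,v):
    return c["R"]@np.array([(u-c["cx"])/c["fx"],-(v-c["cy"])/c["fy"],-1])
def atz(c,u,v,z):
    d=ray(c,u,v); return c["eye"]+d*(z-c["eye"][2])/d[2]
def proj(c,p):
    q=c["R"].T@(np.array(p)-c["eye"]); return np.round([c["cx"]-c["fx"]*q[0]/q[2],c["cy"]+c["fy"]*q[1]/q[2]],1)
E
python3 - <<'E'
import cv2,numpy as np
s=cv2.imread("pics/scene0.png");d=cv2.imread("pics/side0.png")
def crop(i,x,y,w=80,h=60): return cv2.resize(i[y:y+h,x:x+w],(400,300),interpolation=cv2.INTER_CUBIC)
cv2.imwrite("pics/m.png",np.vstack([np.hstack([crop(s,230,262),crop(s,340,200)]),np.hstack([crop(d,300,260),crop(d,280,195)])]))
from h import *
c=cam("scene");print(atz(c,268,293,.045),atz(c,380,237,.045),atz(c,322,255,0), atz(c,172,326,0))
c=cam("side");print(atz(c,338,294,.045),atz(c,321,228,.045),atz(c,307,264,0))
E
```

```text
[0.52269866 0.19041752 0.045     ] [ 0.54589953 -0.17583277  0.045     ] [ 0.60461508 -0.01732077  0.        ] [0.58263625 0.43217908 0.        ]
[0.5360904  0.22921242 0.045     ] [ 0.56743531 -0.15437114  0.045     ] [ 0.60838802 -0.00887542  0.        ]
```

View pics/m.png

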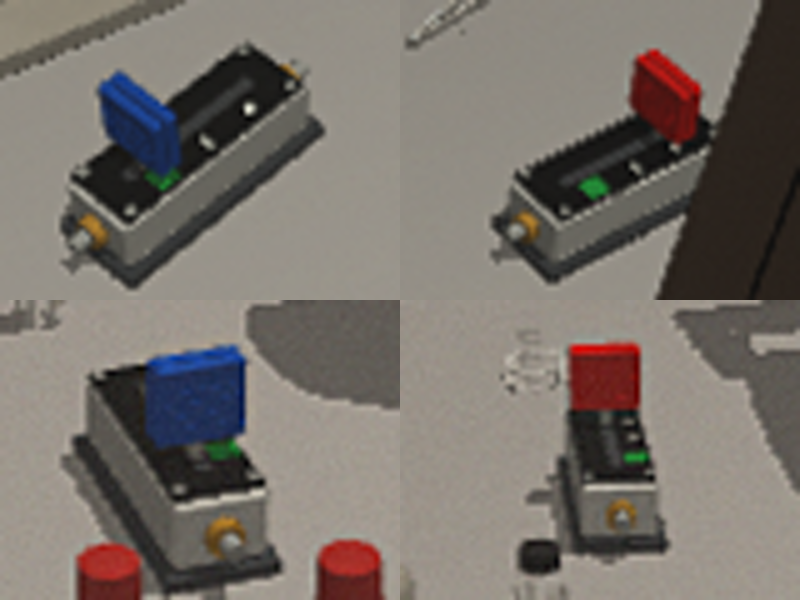

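The crops confirm the starting states: the blue paddle is by its green square, at the open end. The red paddle is by its white dot, at the closed end. The clear cup stands just behind the red lever, at about side (306,208). Next I'll measure.

```bash
python3 - <<'E'
from h import *
c=cam("scene");d=cam("side")
S=lambda x,y,o:(o[0]+x/5-.4,o[1]+y/5-.4)
def P(n,c,o,pts,z):
    r=np.array([atz(c,*S(*p,o),z) for p in pts]); print(n,np.round(r[:,:2],3).tolist()); return r
P("blue sc cover Lfar,Lnear,Rfar,Rnear",c,(230,262),[(70,190),(132,228),(248,42),(308,92)],.045)
P("blue sc padtop",c,(230,262),[(100,82),(122,72),(180,122),(160,135)],.095)
P("blue sd cover",d,(300,260),[(165,205),(265,185),(88,75)],.045)
P("blue sd padtop",d,(300,260),[(146,58),(243,47)],.095)
P("red sc cover",c,(340,200),[(113,178),(160,215)],.045)
P("red sc padtop",c,(340,200),[(235,60),(253,50),(300,82),(290,92)],.095)
P("red sd cover",d,(280,195),[(180,188),(255,185),(168,108)],.045)
P("red sd padtop",d,(280,195),[(170,46),(238,45)],.095)
P("marks blue",c,(230,262),[(162,181),(207,141),(249,107)],.045)
P("marks red",c,(340,200),[(194,187),(236,166),(276,147)],.045)
P("cup base",d,(280,195),[(130,92)],0)
E
```

```text
blue sc cover Lfar,Lnear,Rfar,Rnear [[0.534, 0.253], [0.497, 0.236], [0.578, 0.131], [0.531, 0.119]]
blue sc padtop [[0.551, 0.223], [0.551, 0.211], [0.507, 0.2], [0.505, 0.212]]
blue sd cover [[0.549, 0.257], [0.504, 0.241], [0.582, 0.137]]
blue sd padtop [[0.556, 0.215], [0.512, 0.205]]
red sc cover [[0.578, -0.136], [0.539, -0.142]]
red sc padtop [[0.582, -0.219], [0.584, -0.233], [0.548, -0.24], [0.545, -0.23]]
red sd cover [[0.584, -0.123], [0.54, -0.126], [0.59, -0.252]]
red sd padtop [[0.589, -0.228], [0.547, -0.228]]
marks blue [[0.516, 0.21], [0.528, 0.179], [0.538, 0.15]]
marks red [[0.548, -0.172], [0.55, -0.203], [0.551, -0.233]]
cup base [[0.617, -0.399]]
```

Measured positions, consistent between the two cameras:

| Item | x (m) | y (m) | Yaw |
|---|---|---|---|
| Blue paddle | 0.530 | 0.210 | about 17° |
| Red paddle | 0.566 | -0.229 | about 3° |

I'll turn the tool to the blue yaw, shut the fingers, and fly high to the open side of blue.

```bash
python3 -m creep '[[[1,0,0,0,0,0,7.7],[1,33,-28,0,0,0,0],[1,33,-28,0,0,0,0],[1,33,-28,0,0,0,0],[1,33,-28,0,0,0,0],[1,33,-28,0,0,0,0],[1,33,-28,0,0,0,0],[1,33,-28,0,0,0,0],[1,33,-28,0,0,0,0],[1,33,-28,0,0,0,0],[1,33,-28,0,0,0,0]]]' 40; python3 -m creep '[[[1,14,-48,0,0,0,0],[1,14,-48,0,0,0,0],[1,14,-48,0,0,0,0],[1,14,-48,0,0,0,0],[1,14,-48,0,0,0,0],[1,14,-48,0,0,0,0],[1,14,-48,0,0,0,0],[1,14,-48,0,0,0,0],[1,14,-48,0,0,0,0],[1,14,-48,0,0,0,0],[1,0,0,0,0,0,0]]]'
python3 - <<'E'
from h import *
o=env.observe();q=o["orientation"];print(o["clock"],o["position"],R.from_quat(np.r_[q[1:],q[0]]).as_matrix().round(3),o["joint_pos"])
w=env.read_camera("wrist");c=cam("scene")
np.savez("w1.npz",**w,pos=o["position"],q=q)
for n,i in(("w1",w),("s1",c)):cv2.imwrite(f"pics/{n}.png",i["image"][:,:,::-1])
a=w["image"];b=c["image"]
cv2.imwrite("pics/m1.png",np.hstack([cv2.resize(a,(400,300)),cv2.resize(b[160:340,200:440],(400,300),interpolation=cv2.INTER_CUBIC)])[:,:,::-1])
E
```

```text
clock: 1.68
position: [0.5166, -0.2473, 0.2314]
orientation: [0.0, 0.989, 0.148, 0.0]
contact_force: [1.0, -0.2, -0.1]
width: 0.0
gripper_force: 0.0
clock: 3.05
position: [0.5085, 0.2542, 0.2313]
orientation: [-0.0, 0.989, 0.15, 0.0]
contact_force: [0.1, -1.1, -0.4]
width: 0.001
gripper_force: 0.0
3.05 [0.50852604 0.25417824 0.23128716] [[ 0.955  0.297 -0.   ]
 [ 0.297 -0.955  0.001]
 [ 0.    -0.001 -1.   ]] [2.84864479e-01 5.28543400e-02 1.84250980e+00 5.29216181e-04
 1.24614789e+00 1.55352960e+00]
```

View pics/m1.png

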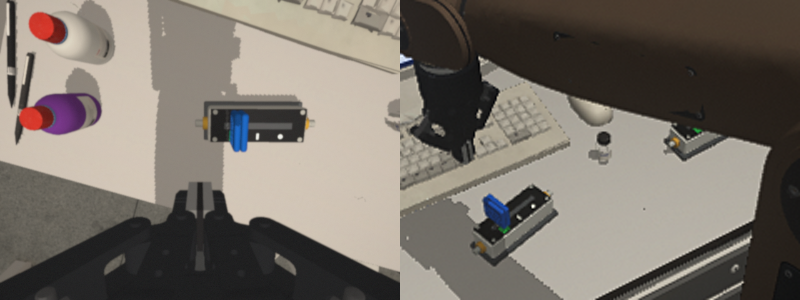

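In the wrist view the blue valve lies at about (257,125) of the 400-pixel picture. Its slot is nearly horizontal, so the yaw matches, and the paddle is at (240,131). The shut fingertips sit on the open side. The vial and bottles are clear of the path. I'll refine the paddle position by colour.

```bash
python3 - <<'E'
import numpy as np,cv2
from scipy.spatial.transform import Rotation as R
w=np.load("w1.npz");a=w["image"].astype(int);T=w["tool_from_camera"]
q=w["q"];Rt=R.from_quat(np.r_[q[1:],q[0]]).as_matrix()
def atz(u,v,z):
    d=Rt@T[:3,:3]@np.array([(u-w["cx"])/w["fx"],-(v-w["cy"])/w["fy"],-1]);e=Rt@T[:3,3]+w["pos"]
    return (e+d*(z-e[2])/d[2]).round(4)
m=((a[...,2]>a[...,0]+50)&(a[...,2]>a[...,1]+30)).astype(np.uint8)
n,l,s,c=cv2.connectedComponentsWithStats(m);k=1+s[1:,4].argmax();print(s[k])
x,y,ww,h,_=s[k]
for p in((x,y),(x+ww,y),(x,y+h),(x+ww,y+h)):print(p,atz(*p,.095),atz(*p,.055))
cv2.imwrite("pics/wc.png",cv2.resize(w["image"][150:260,300:520,::-1],(800,400),interpolation=cv2.INTER_CUBIC))
print([atz(*p,.045) for p in((339,174),(488,174),(336,224),(488,226))], w["fx"])
E
```

```text
[ 368  177   31   66 1748]
(np.int32(368), np.int32(177)) [0.5519 0.2324 0.095 ] [0.5487 0.2265 0.055 ]
(np.int32(399), np.int32(177)) [0.5582 0.2123 0.095 ] [0.5558 0.2034 0.055 ]
(np.int32(368), np.int32(243)) [0.5077 0.2171 0.095 ] [0.4981 0.2089 0.055 ]
(np.int32(399), np.int32(243)) [0.5143 0.196  0.095 ] [0.5057 0.1848 0.055 ]
[array([0.5432, 0.248 , 0.045 ]), array([0.5787, 0.134 , 0.045 ]), array([0.5034, 0.2376, 0.045 ]), array([0.5392, 0.1167, 0.045 ])] 408.47136576426425
```

View pics/wc.png

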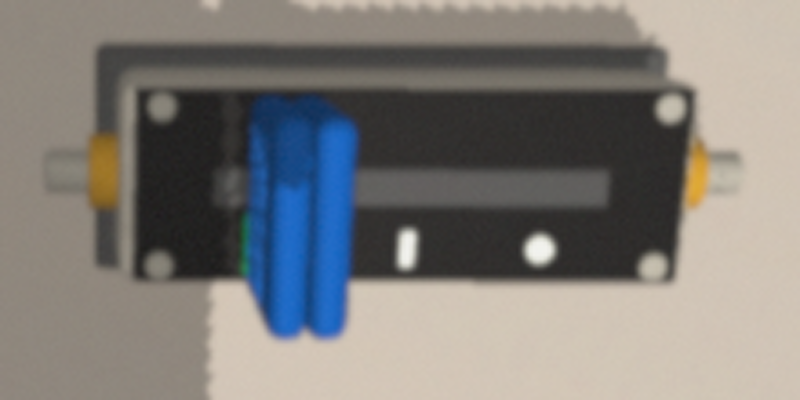

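Paddle centre refined to (0.532, 0.2126). In the tool frame that is 10 mm in +x and 47 mm in +y, which leaves a gap of about 24 mm. I'll descend and push along +y.

```bash
python3 -m creep '[[[1,5,0,50,0,0,0],[1,5,0,50,0,0,0],[1,0,0,40,0,0,0],[1,0,0,23,0,0,0],[1,0,0,0,0,0,0],[1,0,10,0,0,0,0],[1,0,7,0,0,0,0],[1,0,5,0,0,0,0],[1,0,5,0,0,0,0],[1,0,5,0,0,0,0],[1,0,5,0,0,0,0]]]'; python3 -m creep '[[[1,0,6,0,0,0,0],[1,0,6,0,0,0,0],[1,0,6,0,0,0,0],[1,0,6,0,0,0,0],[1,0,6,0,0,0,0]]]';python3 -m creep '[[[1,0,5,0,0,0,0],[1,0,4,0,0,0,0],[1,0,2,0,0,0,0],[1,0,0,0,0,0,0]]]'
```

```text
clock: 4.53
position: [0.5303, 0.2202, 0.0699]
orientation: [-0.001, 0.989, 0.148, 0.001]
contact_force: [-1.2, 2.2, 1.9]
width: 0.004
gripper_force: 1.1
clock: 5.15
position: [0.5378, 0.1909, 0.068]
orientation: [-0.001, 0.989, 0.148, -0.001]
contact_force: [-0.7, 2.3, -0.2]
width: -0.002
gripper_force: 1.0
clock: 5.65
position: [0.5417, 0.1794, 0.0683]
orientation: [0.0, 0.989, 0.148, 0.0]
contact_force: [0.2, -0.1, 0.0]
width: 0.003
gripper_force: 0.0
```

```bash
python3 -m creep '[[[1,0,3,0,0,0,0],[1,0,2,0,0,0,0],[1,0,0,0,0,0,0]]]'; python3 -m creep '[[[1,0,2,0,0,0,0],[1,0,0,0,0,0,0]]]';python3 -m creep '[[[1,0,2,0,0,0,0],[1,0,0,0,0,0,0]]]'
```

```text
clock: 6.02
position: [0.5424, 0.1769, 0.0684]
orientation: [-0.002, 0.989, 0.148, -0.0]
contact_force: [-1.9, 6.4, 0.3]
width: 0.005
gripper_force: 3.6
clock: 6.28
position: [0.5425, 0.1767, 0.0684]
orientation: [-0.004, 0.989, 0.147, -0.0]
contact_force: [-2.9, 12.7, 0.9]
width: 0.001
gripper_force: 6.5
clock: 6.52
position: [0.5425, 0.1766, 0.0684]
orientation: [-0.006, 0.989, 0.147, -0.001]
contact_force: [-4.0, 18.1, 0.7]
width: -0.001
gripper_force: 9.4
```

The lever holds rigidly at 18 N, well over the 6–9 N detent, so it is at the stop. I'll back off, rise and check.

```bash
python3 -m creep '[[[1,0,-16,0,0,0,0],[1,0,-10,0,0,0,0],[1,0,0,-60,0,0,0],[1,0,0,-60,0,0,0],[1,0,0,-45,0,0,0],[1,0,0,0,0,0,0]]]'
python3 - <<'E'
from h import *
w=env.read_camera("wrist");cv2.imwrite("pics/w2.png",cv2.resize(w["image"],(480,360))[:,:,::-1])
E
```

```text
clock: 7.28
position: [0.5394, 0.1962, 0.2392]
orientation: [0.0, 0.989, 0.148, 0.005]
contact_force: [-0.1, 0.2, 0.2]
width: -0.001
gripper_force: 0.0
```

View pics/w2.png

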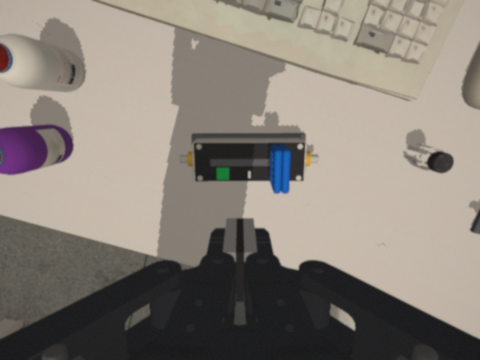

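The blue paddle now stands at (281,165), covering the white dot. The bar (249,174) and the green square (222,174) are exposed, so blue is closed. Next I'll go to the closed side of red, high over the vial.

```bash
python3 -m creep '[[[1,0,0,0,0,0,7],[1,0,0,0,0,0,7],[1,-4,47,0,0,0,0],[1,-4,47,0,0,0,0],[1,-4,47,0,0,0,0],[1,-4,47,0,0,0,0],[1,-4,47,0,0,0,0],[1,-4,47,0,0,0,0],[1,-4,47,0,0,0,0],[1,-4,47,0,0,0,0],[1,-4,47,0,0,0,0],[1,-4,47,0,0,0,0],[1,0,0,0,0,0,0]]]'
python3 - <<'E'
from h import *
o=env.observe();q=o["orientation"];w=env.read_camera("wrist");T=w["tool_from_camera"]
Rt=R.from_quat(np.r_[q[1:],q[0]]).as_matrix();print(o["position"],Rt.round(3)[:,:2])
np.savez("w3.npz",**w,pos=o["position"],q=q)
a=w["image"].astype(int)
m=((a[...,0]>a[...,1]+60)&(a[...,0]>a[...,2]+60)).astype(np.uint8)
n,l,s,c=cv2.connectedComponentsWithStats(m);k=1+s[1:,4].argmax();print(s[k])
x,y,ww,h,_=s[k]
for p in((x,y),(x+ww,y),(x,y+h),(x+ww,y+h)):
    d=Rt@T[:3,:3]@np.array([(p[0]-w["cx"])/w["fx"],-(p[1]-w["cy"])/w["fy"],-1]);e=Rt@T[:3,3]+o["position"]
    print(p,*[((e+d*(z-e[2])/d[2])[:2]).round(4) for z in(.095,.055)])
v=cv2.resize(w["image"],(480,360));y0=max(0,y-60);x0=max(0,x-90)
cr=cv2.resize(w["image"][y0:y0+180,x0:x0+160],(320,360),interpolation=cv2.INTER_CUBIC);print(x0,y0)
cv2.imwrite("pics/w3.png",np.hstack([v,cr])[:,:,::-1])
E
```

```text
clock: 8.95
position: [0.5201, -0.2779, 0.2305]
orientation: [-0.001, 1.0, 0.024, -0.002]
contact_force: [0.3, 1.2, 0.8]
width: -0.0
gripper_force: 0.0
[ 0.520064   -0.27791645  0.23047574] [[ 0.999  0.049]
 [ 0.049 -0.999]
 [-0.004 -0.002]]
[ 237  126   34   66 1899]
(np.int32(237), np.int32(126)) [ 0.5854 -0.221 ] [ 0.5848 -0.2132]
(np.int32(271), np.int32(126)) [ 0.5865 -0.2433] [ 0.5861 -0.2387]
(np.int32(237), np.int32(192)) [ 0.5418 -0.2207] [ 0.5349 -0.2128]
(np.int32(271), np.int32(192)) [ 0.5429 -0.244 ] [ 0.5362 -0.2395]
147 66
```

View pics/w3.png

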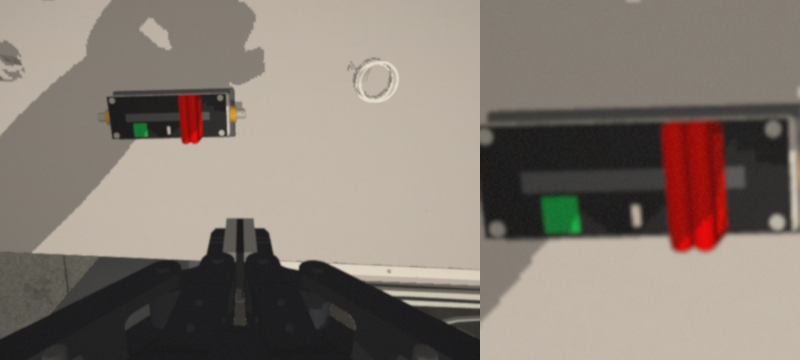

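The red paddle is at (190,119) in the left picture, on the white-dot end, with the bar and green square exposed. The cup is at (375,80), well clear at about y = -0.40. Paddle centre is (0.564, -0.229), agreeing with the first estimate. In the tool frame that is +46 mm in x and -47 mm in y. I'll descend and push along -y.

```bash
python3 -m creep '[[[1,23,0,30,0,0,0],[1,23,0,45,0,0,0],[1,0,0,45,0,0,0],[1,0,0,42,0,0,0],[1,0,0,0,0,0,0],[1,0,-10,0,0,0,0],[1,0,-7,0,0,0,0],[1,0,-5,0,0,0,0],[1,0,-5,0,0,0,0],[1,0,-5,0,0,0,0],[1,0,-5,0,0,0,0]]]'; python3 -m creep '[[[1,0,-6,0,0,0,0],[1,0,-6,0,0,0,0],[1,0,-6,0,0,0,0],[1,0,-6,0,0,0,0],[1,0,-6,0,0,0,0]]]';python3 -m creep '[[[1,0,-5,0,0,0,0],[1,0,-4,0,0,0,0],[1,0,-2,0,0,0,0],[1,0,0,0,0,0,0]]]';python3 -m creep '[[[1,0,-3,0,0,0,0],[1,0,-2,0,0,0,0],[1,0,0,0,0,0,0]]]'
```

```text
clock: 10.38
position: [0.5665, -0.239, 0.0734]
orientation: [0.003, 1.0, 0.027, 0.002]
contact_force: [-0.8, -6.0, 2.9]
width: 0.0
gripper_force: 3.0
clock: 11.0
position: [0.5635, -0.2075, 0.071]
orientation: [0.002, 1.0, 0.027, -0.0]
contact_force: [-1.0, -4.9, -1.1]
width: -0.004
gripper_force: 2.1
clock: 11.5
position: [0.5634, -0.1948, 0.0713]
orientation: [-0.0, 1.0, 0.027, -0.0]
contact_force: [1.2, -0.4, -0.6]
width: -0.003
gripper_force: 0.0
clock: 11.88
position: [0.5633, -0.1911, 0.0715]
orientation: [0.001, 1.0, 0.027, 0.0]
contact_force: [0.2, -4.6, -1.5]
width: -0.001
gripper_force: 2.0
```

```bash
python3 -m creep '[[[1,0,-2,0,0,0,0],[1,0,0,0,0,0,0]]]'; python3 -m creep '[[[1,0,-2,0,0,0,0],[1,0,0,0,0,0,0]]]';python3 -m creep '[[[1,0,-2,0,0,0,0],[1,0,0,0,0,0,0]]]'
```

```text
clock: 12.12
position: [0.5633, -0.1909, 0.0715]
orientation: [0.003, 1.0, 0.027, 0.001]
contact_force: [0.4, -9.3, -2.0]
width: -0.002
gripper_force: 4.6
clock: 12.38
position: [0.5633, -0.1907, 0.0716]
orientation: [0.005, 1.0, 0.027, 0.001]
contact_force: [0.4, -15.3, -4.2]
width: -0.003
gripper_force: 7.1
clock: 12.62
position: [0.5634, -0.1906, 0.0717]
orientation: [0.006, 1.0, 0.028, 0.001]
contact_force: [0.6, -19.8, -6.2]
width: -0.002
gripper_force: 9.6
```

It is rigid at 20 N, with about 60 mm of travel, so this is the open stop. I'll back off, rise and verify.

```bash
python3 -m creep '[[[1,0,16,0,0,0,0],[1,0,14,0,0,0,0],[1,0,0,-60,0,0,0],[1,-20,0,-60,0,0,0],[1,-20,0,-45,0,0,0],[1,0,0,0,0,0,0]]]'
python3 - <<'E'
from h import *
w=env.read_camera("wrist");d=env.read_camera("side")
cv2.imwrite("pics/w4.png",np.hstack([cv2.resize(w["image"],(400,300)),cv2.resize(d["image"][180:390,240:520],(400,300))])[:,:,::-1])
E
```

```text
clock: 13.38
position: [0.5262, -0.2173, 0.2414]
orientation: [0.002, 1.0, 0.026, 0.004]
contact_force: [0.0, -1.0, -0.1]
width: -0.003
gripper_force: 0.0
```

View pics/w4.png

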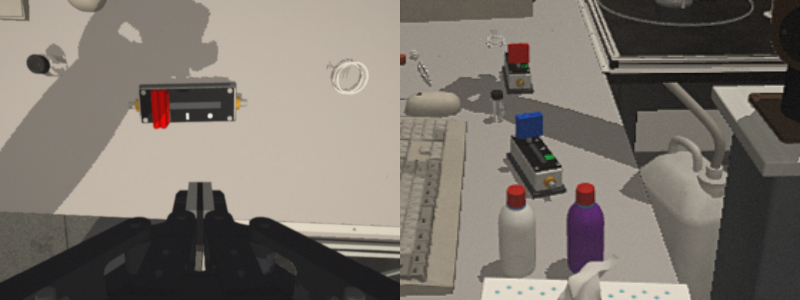

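The wrist view shows the red paddle at (160,108) over the green-square end, with the bar (187,116) and white dot (210,116) exposed. The side view shows blue at its closed end, and the vial, cup and bottles standing where they were. Nothing is being touched.

```bash
python3 -c "
from plant import env
print(env.job_done())"
```

```text
the job is handed in; nothing more can be done
None
```

I pushed the blue lever to its closed stop first, then the red lever to its fully open stop; the vial, cup and bottle still stand where they were, and the job was handed in at about 13.5 s.

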